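# Clear a bottle cap that blocks the vial chute

### The arm

A 6-joint arm with a two-finger parallel gripper is mounted at the origin on a cart in front of the work surface, level with it; the furniture and walls round the work are solid. World frame = base frame: x ahead of the robot, y to its left, z up, the work surface at z = 0. Lengths are in m, angles in degrees, forces in N, time in s.
With the tool pointing down it reaches from about 0.3 to 0.875 m from the base axis. Payload 4.2 kg.
Tool frame: the origin (TCP) lies at the very end of the fingers, on their centre line; the grasp point (between the pads) lies 19 mm behind it; z points along the fingers, y is the line along which they close (so a half turn about z gives the same grasp; the last joint's range is limited). The gripper opens to 85 mm and grips with 20 to 120 N. Pads are 22 mm wide; open, the fingers measure 114 mm over their backs; the gripper's body (76 mm by 85 mm) begins 54 mm behind the grasp point. The pads swing forward as they close: fully open they stand 13 mm farther back than shut.
Start: joints at [-72.651, 18.312, 89.639, -0, 72.044, -1.146], TCP at [0.182, -0.545, 0.231] pointing down, gripper open.
Joint ranges: [-177.97, 177.97], [-48.28, 115.42], [12.27, 149.76], [-77.06, 257.06], [2.81, 150.46], [-146.56, 146.56]. Speed limits (degrees/s): [147.25, 147.25, 180, 180, 180, 180].

### API

Orientations are given as [roll, pitch, yaw] about the fixed x, y, z axes, in that order (R = Rz(yaw) Ry(pitch) Rx(roll)).
In Python, from rig import read_state, capture, get_calibration, close_job gives the robot as it stands.
- The arm moves only by the tool servo_tool, never from a script. Its arguments are lists of equal length, an entry for each row: "translation": the shift along the tool's x, y, z scaled (see below), a list of three; "rot": the turn, a rotation vector about the tool's x, y, z scaled (see below), a list of three. A call has 1 to 5 rows; each row shifts and turns the commanded pose from where the row before left it, along the tool's axes as they then stand; what a row does not reach is not made up. The controller multiplies each number of a shift by 75 mm and each number of a turn by 30 degrees. A row lasts 1/8 s, in which the tool goes at most 62.5 mm and 10.7 degrees, less where a joint would pass 70% of its speed; a pose out of reach is approached as far as the arm can. A call with a number of a shift or a turn outside -1 to 1 is refused whole. A call with a gripper value outside its range is refused whole. "gripper" is the gripper's target within -1 to 1 (fully open at 1, half-way at 0, shut at -1), set as the call begins (left out, the last holds). The fingers move at their own pace and stop on an object; "squeeze" is the grip in N (left out, the last holds). Time passes only in rows, so rows that do not move let the fingers close. It gives the time, the measured TCP pose, the force, the opening and the grip force at its end, in the units of the state.
- read_state(): the state, without advancing time (a new reading comes with each control period).
- capture(name): name is "side" or "top"; returns the picture (400x640x3 uint8, red, green, blue); there is no depth.
- get_calibration(name): a dict with "fx", "fy", "cx", "cy" (pixels), "R" (3x3) and "t" (3): a world point X has camera coordinates R X + t. Camera axes: x right, y down, z forward; pixel columns grow to the right and rows downward; lengths in m; the calibration is good to about 2 mm. A picture is of the moment at which its call begins. get_calibration takes no time and is no camera call.
- close_job(): hands the job in; it is judged then, once.
The state is a dict: "clock": time; "joint_positions": joint angles; "joint_velocities": joint speeds; "effort": joint torques, N m; "position": TCP position; "tool_rot": TCP orientation; "wrist_force": force on the tool from outside, world axes, zero at the start; "torque": the same for the moment, N m; "gripper_width": opening from 0.0 (shut) to 1.0 (fully open); "grip_force": force on a finger pad.
Only numpy, scipy, OpenCV 4.12 (cv2) and the standard library are available. Lean on these libraries where they do the work, as an engineer would, in place of code of your own. Each camera call takes 0.05 s, during which the arm holds its last target. There are 200 camera calls.

### The job

A blue bottle cap has fallen onto the little sloping vial chute and holds back the three amber vials behind it. Lift that cap straight up off the chute, so that the vials roll down to the end stop by themselves, and lay the cap flat, top side up, inside the white tray.

Things in the scene. Friction and masses are not known exactly. Their poses are not given: they have to be found in the camera images.
- cap: The jammed blue screw cap, 53 mm across, 24 mm high, about 25 g; origin at the centre of its underside, z through its top. It lies loose, top up, on the chute's two rails behind two screw heads, tilted 9 degrees with the slope, origin 60 mm up, 5 mm wider than the chute on each side: grip it along the chute's y, fingers outside the rails. (Like caps lying on the bench are not meant.)
- chute: The vial chute, fixed: aluminium channel 180 mm long, 43 mm wide, rails 8 mm high, dark end plates, on a grey base plate 170 x 70 x 8 mm. Origin on the bench under its middle, where the channel floor is 52 mm up; x points uphill (slope 9 degrees, the lower end is towards the robot), y across, z up. The end plates rise 18 mm above the channel floor.
- vial_last_mid (a point): Middle of the last (uppermost) of three amber vials, 12 mm across and 32 mm long, that lie side by side across the channel uphill of the cap and roll freely. It starts at x = +55 mm in the chute's frame; once all three have rolled to the end stop it lies at x = -61 mm, 48 mm above the bench.
- tray: The shallow empty white plastic tray, fixed to the bench, 155 mm (its x) by 290 mm (its y), with a rim 24 mm high; flat floor about 124 x 262 mm, 3 mm above the bench. Origin at the centre of its underside, z up.
Things that resemble listed ones, but are neither listed nor needed, are in the scene too. What is shaped like the cap but green is not meant.

How it is judged:
By the outcome, as a careful person would: the job done as asked, in the order asked, and still so for the second after the job is handed in, with the robot touching nothing.
It also fails if it takes over 32 s, if anything falls off the work surface, if the arm or the gripper's body presses on something with over 40 N, if the wrist force passes 120 N, or if a joint passes its speed limit or range.

## Working session

There is one attempt and no reset: what is moved stays moved. The work goes in short steps, Python scripts to look and compute and a tool call to move; the robot and the scene stay as the last step left them, time stands still between calls to the robot, and variables do not carry over. Pictures are saved under pics/ and viewed, at most 10 in all, crops included, and the job is handed in when it is done.

Besides the shell and the picture viewer there is one more tool, called after "Request:" as name(argument=value, ...) on one line, values as JSON. servo_tool: Moves the arm, as the interface text tells. Shifts and turns lie within -1 to 1; 1 stands for 75 mm of shift or 30 degrees of turn. Its arguments: {"type":"object","properties":{"translation":{"type":"array"},"rot":{"type":"array"},"gripper":{"type":"number"},"squeeze":{"type":"number"}},"required":["translation","rot"]}

```bash
mkdir -p pics
python3 - <<'E'
from rig import *
import cv2
for n in("side","top"):
    cv2.imwrite(f"pics/{n}0.png",capture(n)[:,:,::-1]); print(n,get_calibration(n))
print(read_state())
E
```

```text
side {'fx': 384.54474282952066, 'fy': 384.54474282952066, 'cx': 326.02516625329395, 'cy': 198.8058830314259, 'R': array([[ 0.98639252, -0.16306518,  0.02096516],
       [-0.05668695, -0.45702699, -0.88764459],
       [ 0.15432557,  0.87437754, -0.46005167]]), 't': array([-0.57047613,  0.09344088,  0.79593341])}
top {'fx': 475.08177544382465, 'fy': 475.08177544382465, 'cx': 316.4243285801949, 'cy': 203.07722423238903, 'R': array([[ 0.01038356, -0.99984049,  0.01453164],
       [-0.98504875, -0.01272695, -0.17180508],
       [ 0.17196262, -0.01253043, -0.98502378]]), 't': array([-0.02691758,  0.57698872,  0.90300195])}
{'clock': 0.1, 'joint_positions': array([-7.26506434e+01,  1.83477749e+01,  8.96976149e+01,  6.57615509e-04,
        7.20446208e+01, -1.14481319e+00]), 'joint_velocities': array([-0.02189761, -0.1451269 , -0.17270085, -0.04752975,  0.11877966,
       -0.0963712 ]), 'effort': array([ 1.11701939e-05, -4.16409266e+01, -2.34706128e+01, -4.13160842e-05,
        4.90538267e-03, -9.00977170e-06]), 'position': array([ 0.18228586, -0.54490499,  0.23058058]), 'tool_rot': array([-1.79910020e+02, -2.42350369e-03,  1.84939647e+01]), 'wrist_force': array([ 0.39195348, -0.09381373,  0.6780929 ]), 'torque': array([ 0.06956115, -0.02309337, -0.00741826]), 'grip_force': 0.0, 'gripper_width': 0.9978724017258711}
```

View pics/side0.png

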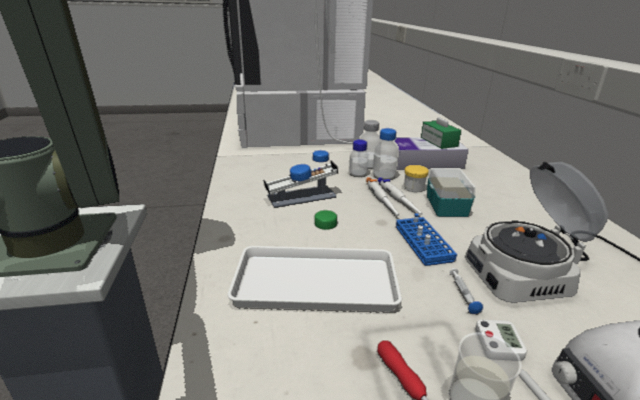

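View pics/top0.png

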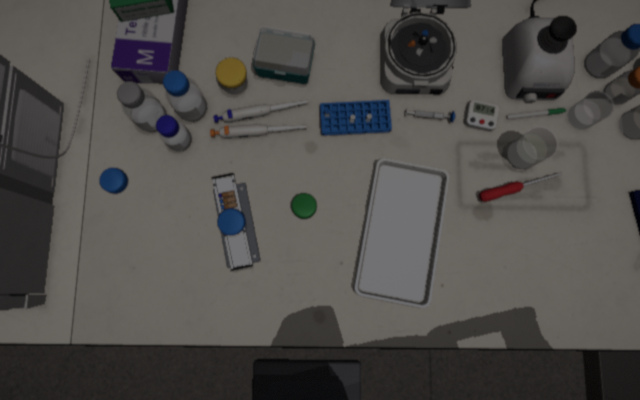

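The top view shows these candidates: a blue cap on the chute at (231,222), a blue cap on the bench at (113,180), a green cap at (304,206), and blue bottle lids at (176,82) and (168,127). I choose (231,222), side (300,172), because it lies on the chute below the amber vials. I'll check it in a crop.

Run:
```python
import cv2,numpy as np
a=cv2.imread("pics/top0.png")[160:280,190:290]; b=cv2.imread("pics/side0.png")[145:215,255:345]
a=cv2.resize(a,(500,600),interpolation=2); b=cv2.resize(b,(300,233),interpolation=2)
c=np.zeros((600,800,3),np.uint8); c[:,:500]=a; c[:233,500:]=b
c=np.clip(c*1.3,0,255).astype(np.uint8)
cv2.imwrite("pics/crop1.png",c)
```

```text
(no output)
```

View pics/crop1.png

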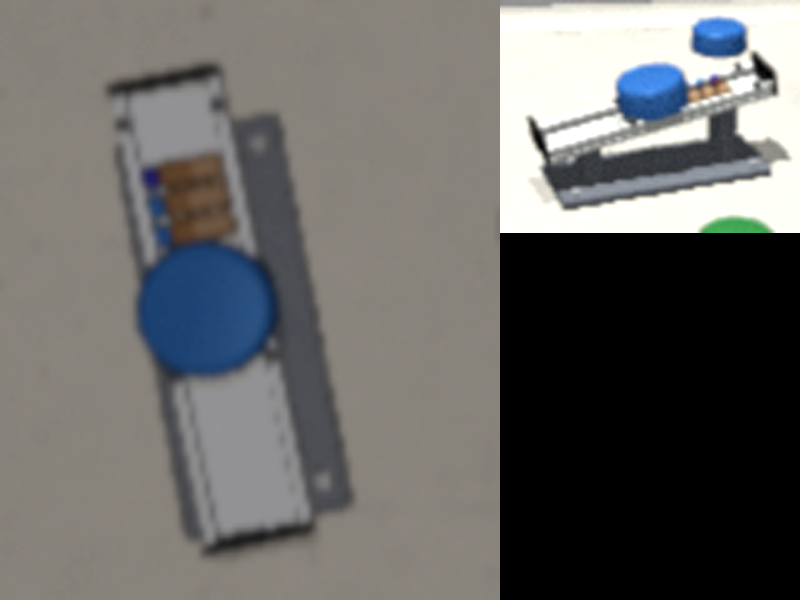

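The crop confirms it: the cap is on the chute at top (231.4,221.8), with three amber vials directly uphill. The end plates are at (222.6,175.6) and (241.6,267). Next I'll localise these points.

```bash
cat > h.py <<'E'
from rig import *
import numpy as np, cv2
from scipy.spatial.transform import Rotation as Ro
def ray(n,u,v):
    c=get_calibration(n);R=np.array(c["R"]);t=np.array(c["t"])
    return -R.T@t, R.T@np.array([(u-c["cx"])/c["fx"],(v-c["cy"])/c["fy"],1])
def at(n,u,v,z):
    o,d=ray(n,u,v); return o+d*(z-o[2])/d[2]
def tri(p,q):
    o,d=ray("top",*p);e,f=ray("side",*q)
    s=np.linalg.lstsq(np.c_[d,-f],e-o,rcond=None)[0]
    a,b=o+d*s[0],e+f*s[1]; return (a+b)/2,np.linalg.norm(a-b)
def go(pos,R):
    s=read_state();R0=Ro.from_euler("xyz",s["tool_rot"],degrees=True)
    print("shift/75mm",(R0.inv().apply(np.array(pos)-s["position"])/.075).round(3),"rot/30",((R0.inv()*R).as_rotvec(degrees=True)/30).round(3))
def orient(yaw,tilt): # tool down, x along yaw, pitched up by tilt
    return Ro.from_euler("z",yaw,degrees=True)*Ro.from_euler("y",-tilt,degrees=True)*Ro.from_euler("x",180,degrees=True)
E
python3 - <<'E'
from h import *
np.set_printoptions(precision=4,suppress=True)
hi=at("top",222.6,175.6,.084);lo=at("top",241.6,267,.056)
print(hi,lo,np.linalg.norm((hi-lo)[:2]))
yaw=np.degrees(np.arctan2(*(hi-lo)[1::-1]));print("yaw",yaw,(hi+lo)/2)
c=at("top",231.4,221.8,.0837);print("captop",c,tri((231.4,221.8),(300.6,172.6)))
# base plate right edge line & holes
p=at("top",190+262/5,160+143/5,.008);q=at("top",190+323/5,160+482/5,.008);print("plate yaw",np.degrees(np.arctan2(*(p-q)[1::-1])))
print("tray",[at("top",u,v,.024)[:2] for u,v in((378,160),(447,172),(430,305),(357,297))])
s=np.array([np.cos(np.radians(yaw)),np.sin(np.radians(yaw)),0]);n=np.array([0,0,1])*np.cos(np.radians(9))-s*np.sin(np.radians(9))
und=c-.024*n;print("underside",und)
R=orient(yaw,9);t=und-.008*n;go(t,R);go(t+[0,0,.09],R)
E
```

```text
[0.6233 0.1636 0.084 ] [0.4483 0.124  0.056 ] 0.17947993835718298
yaw 12.73338928688278 [0.5358 0.1438 0.07  ]
captop [0.5329 0.1428 0.0837] (array([0.5351, 0.1449, 0.0711]), np.float64(0.0010475181472634658))
plate yaw 12.057534941342233
tray [array([ 0.6753, -0.1488]), array([ 0.6514, -0.2933]), array([ 0.3784, -0.2492]), array([ 0.3926, -0.1035])]
underside [0.5365 0.1436 0.06  ]
shift/75mm [ 7.408 -7.202  2.391] rot/30 [-0.018  0.3    0.191]
shift/75mm [ 7.408 -7.204  1.191] rot/30 [-0.018  0.3    0.191]
```

Request:
servo_tool(translation=[[0.4, -0.39, 0], [0.57, -0.555, 0], [0.57, -0.555, 0], [0.57, -0.555, 0], [0.57, -0.555, 0]], rot=[[0, 0, 0], [0, 0, 0], [0, 0, 0], [0, 0, 0], [0, 0, 0]], gripper=1)

```text
clock: 0.72
position: [0.3114, -0.2941, 0.2311]
tool_rot: [-180.0, -0.0, 18.5]
wrist_force: [0.8, 1.0, -0.4]
gripper_width: 0.999
grip_force: 0.0
```

Request:
servo_tool(translation=[[0.57, -0.555, 0], [0.57, -0.555, 0], [0.57, -0.555, 0], [0.57, -0.555, 0], [0.57, -0.555, 0]], rot=[[0, 0, 0], [0, 0, 0], [0, 0, 0], [0, 0, 0], [0, 0, 0]])

```text
clock: 1.35
position: [0.4481, -0.0288, 0.2312]
tool_rot: [180.0, -0.0, 18.5]
wrist_force: [0.6, -1.0, 1.3]
gripper_width: 1.0
grip_force: 0.0
```

Request:
servo_tool(translation=[[0.57, -0.555, 0], [0.5, -0.48, 0], [0.3, -0.3, 0], [0, 0, 0.2], [0, 0, 0]], rot=[[0, 0, 0], [0, 0, 0.1], [0, 0.1, 0.1], [0, 0.2, 0], [0, 0, 0]])

```text
clock: 1.98
position: [0.5128, 0.0961, 0.2146]
tool_rot: [-179.9, -8.7, 12.5]
wrist_force: [0.5, -0.7, 0.3]
gripper_width: 0.998
grip_force: 0.0
```

Run:
```python
from h import *
s=read_state();print(s["clock"],s["position"],s["tool_rot"],s["wrist_force"])
u=np.array([.5365,.1436,.060]);R=orient(12.4,9);n=-R.apply([0,0,1])
go(u+.045*n,R);go(u-.008*n,R)
```

```text
1.975 [0.51278225 0.09612584 0.2146243 ] [-179.90992235   -8.67341079   12.5223129 ] [ 0.54325576 -0.70944673  0.25206357]
shift/75mm [ 0.127 -0.547  1.506] rot/30 [-0.004  0.011  0.004]
shift/75mm [ 0.131 -0.546  2.213] rot/30 [-0.004  0.011  0.004]
```

Request:
servo_tool(translation=[[0.06, -0.27, 0], [0.07, -0.277, 0], [0, 0, 0.7], [0, 0, 0.7], [0, 0, 0]], rot=[[0, 0, 0], [0, 0.01, 0], [0, 0, 0], [0, 0, 0], [0, 0, 0]])

```text
clock: 2.6
position: [0.531, 0.1414, 0.1112]
tool_rot: [-179.9, -8.8, 12.4]
wrist_force: [-0.5, -0.6, 1.0]
gripper_width: 1.0
grip_force: 0.0
```

Run:
```python
from h import *
s=read_state();print(s["clock"],s["position"],s["tool_rot"],s["wrist_force"])
u=np.array([.5365,.1436,.060]);R=orient(12.4,9);n=-R.apply([0,0,1])
go(u-.008*n,R)
a=capture("top")[150:280,170:300,::-1];b=capture("side")[100:215,235:365,::-1]
c=np.zeros((400,800,3),np.uint8);c[:,:400]=cv2.resize(a,(400,400),interpolation=2);c[:354,400:]=cv2.resize(b,(400,354),interpolation=2)
cv2.imwrite("pics/hov.png",np.clip(c*1.4,0,255).astype(np.uint8))
```

```text
2.6 [0.53097271 0.14136731 0.11121543] [-179.94120999   -8.79020336   12.44758592] [-0.46693114 -0.60769954  0.95048429]
shift/75mm [-0.027 -0.012  0.794] rot/30 [-0.002  0.007  0.002]
```

View pics/hov.png

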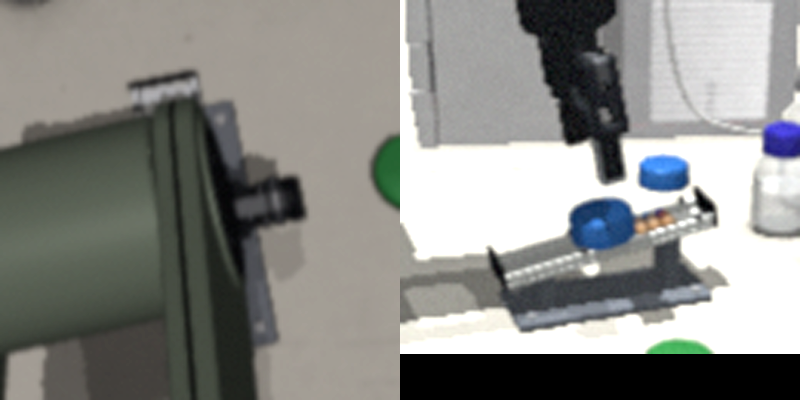

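In this view the cap and vials haven't moved. The near fingertip is at crop (612,178), lined up above the cap at (600,222). I'll descend.

Request:
servo_tool(translation=[[-0.027, -0.012, 0.2], [0, 0, 0.3], [0, 0, 0.2], [0, 0, 0.1], [0, 0, 0]], rot=[[0, 0, 0], [0, 0, 0], [0, 0, 0], [0, 0, 0], [0, 0, 0]])

```text
clock: 3.32
position: [0.54, 0.1448, 0.0546]
tool_rot: [-179.9, -9.3, 12.5]
wrist_force: [0.4, -0.1, -0.5]
gripper_width: 0.998
grip_force: 0.0
```

Run:
```python
from h import *
a=capture("side")[110:215,235:365,::-1]
cv2.imwrite("pics/low.png",np.clip(cv2.resize(a,(650,525),interpolation=2)*1.2,0,255).astype(np.uint8))
```

```text
(no output)
```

View pics/low.png

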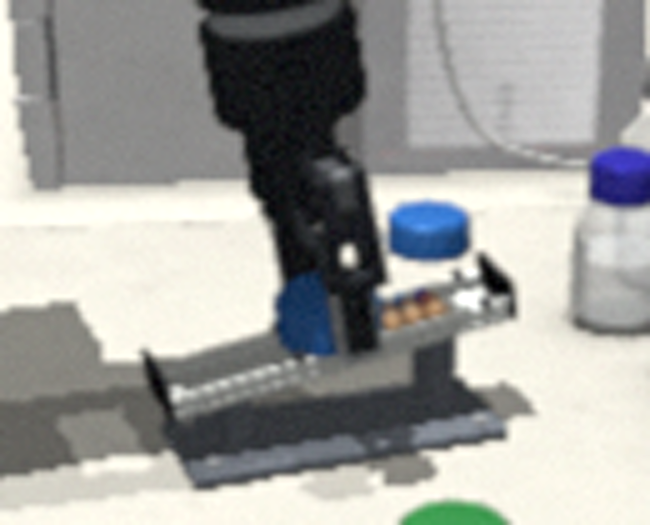

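The near finger, at crop (357,320), sits where the projection puts it for a centred cap. I'll close.

Request:
servo_tool(translation=[[0, 0, 0], [0, 0, 0], [0, 0, 0], [0, 0, 0], [0, 0, 0]], rot=[[0, 0, 0], [0, 0, 0], [0, 0, 0], [0, 0, 0], [0, 0, 0]], gripper=-1, squeeze=30)

```text
clock: 4.0
position: [0.5413, 0.1465, 0.0566]
tool_rot: [-179.8, -9.6, 12.4]
wrist_force: [-1.3, 5.5, 6.4]
gripper_width: 0.613
grip_force: 31.3
```

Request:
servo_tool(translation=[[0, 0, 0], [0, 0, 0], [0, 0, 0]], rot=[[0, 0, 0], [0, 0, 0], [0, 0, 0]])

```text
clock: 4.38
position: [0.5413, 0.1465, 0.0566]
tool_rot: [-179.8, -9.6, 12.4]
wrist_force: [-1.1, 5.4, 6.0]
gripper_width: 0.617
grip_force: 31.3
```

Gripped at 52 mm. Now I'll lift straight up in world axes.

Request:
servo_tool(translation=[[0.016, 0, -0.1], [0.032, 0, -0.2], [0.06, 0, -0.35], [0.07, 0, -0.45], [0.05, 0, -0.3]], rot=[[0, 0, 0], [0, 0, 0], [0, 0, 0], [0, 0, 0], [0, 0, 0]])

```text
clock: 5.0
position: [0.5401, 0.1443, 0.1637]
tool_rot: [-179.9, -9.4, 12.5]
wrist_force: [-0.2, -0.1, -0.3]
gripper_width: 0.617
grip_force: 32.5
```

Request:
servo_tool(translation=[[0, 0, 0], [0, 0, 0], [0, 0, 0], [0, 0, 0], [0, 0, 0]], rot=[[0, 0, 0], [0, 0, 0], [0, 0, 0], [0, 0, 0], [0, 0, 0]])

```text
clock: 5.62
position: [0.5397, 0.1446, 0.1606]
tool_rot: [-179.9, -9.2, 12.5]
wrist_force: [0.5, 0.3, 0.0]
gripper_width: 0.618
grip_force: 32.5
```

Run:
```python
from h import *
a=capture("side")[90:215,235:365,::-1]
cv2.imwrite("pics/lift.png",np.clip(cv2.resize(a,(598,575),interpolation=2)*1.2,0,255).astype(np.uint8))
R=orient(12.4,0);go([.515,-.2,.16],R)
```

```text
shift/75mm [-1.3    4.415 -0.208] rot/30 [-0.003 -0.308  0.003]
```

View pics/lift.png

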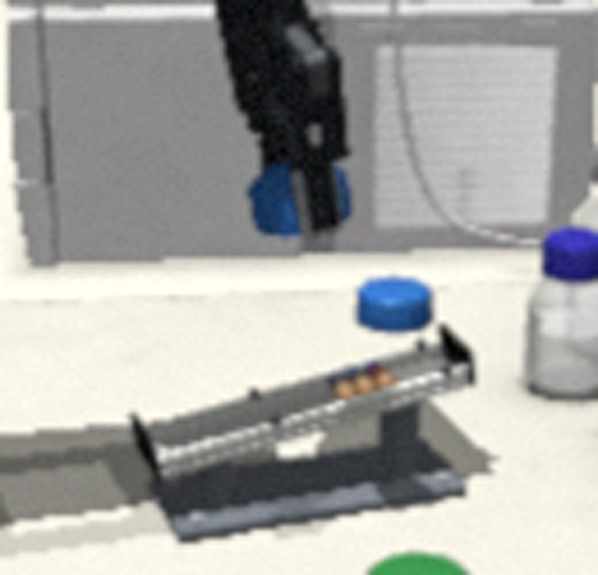

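The cap is held clear of the chute. The vials, at crop (365,382), have only moved about 10 mm so far. I'll carry the cap on and check them again.

Request:
servo_tool(translation=[[-0.1, 0.4, 0], [-0.24, 0.8, -0.03], [-0.24, 0.8, -0.05], [-0.24, 0.8, -0.05], [-0.24, 0.8, -0.05]], rot=[[0, 0, 0], [0, 0, 0], [0, 0, 0], [0, 0, 0], [0, 0, 0]])

```text
clock: 6.3
position: [0.5194, -0.1374, 0.1614]
tool_rot: [-179.9, -9.3, 12.5]
wrist_force: [1.1, 0.4, -0.2]
gripper_width: 0.618
grip_force: 32.5
```

Request:
servo_tool(translation=[[-0.18, 0.6, -0.02], [-0.06, 0.21, 0], [0, 0, 0], [0, 0, 0]], rot=[[0, 0, 0], [0, -0.15, 0], [0, -0.158, 0], [0, 0, 0]])

```text
clock: 6.8
position: [0.5163, -0.1988, 0.1594]
tool_rot: [-179.9, -0.1, 12.5]
wrist_force: [0.7, 0.3, -0.5]
gripper_width: 0.62
grip_force: 32.4
```

Run:
```python
from h import *
s=read_state();print(s["clock"],s["position"],s["tool_rot"],s["wrist_force"])
im=capture("side")[:,:,::-1];a=im[145:215,255:345];b=im[130:310,220:400]
c=np.zeros((400,800,3),np.uint8);c[:311,:400]=cv2.resize(a,(400,311),interpolation=2);c[:,400:]=cv2.resize(b,(400,400),interpolation=2)
cv2.imwrite("pics/tray.png",c)
R=orient(12.4,0);go([.52,-.2,.02],R)
```

```text
6.8 [ 0.51627452 -0.19878392  0.15940639] [-1.79931549e+02 -1.06723147e-01  1.25444210e+01] [ 0.66814743  0.30067966 -0.49802149]
shift/75mm [0.052 0.037 1.858] rot/30 [-0.003 -0.003  0.005]
```

View pics/tray.png

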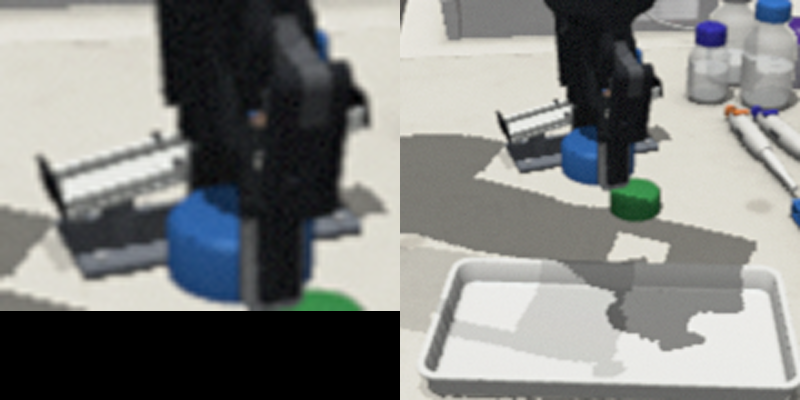

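Shadows show the tool is over the tray. The cap hangs level, with fingertips about flush with its underside. One vial end shows at crop (258,118), so I'll recheck the vials after placing. Now lowering.

Request:
servo_tool(translation=[[0.05, 0.03, 0.4], [0, 0, 0.6], [0, 0, 0.5], [0, 0, 0.3], [0, 0, 0.1]], rot=[[0, 0, 0], [0, 0, 0], [0, 0, 0], [0, 0, 0], [0, 0, 0]])

```text
clock: 7.48
position: [0.518, -0.1992, 0.0161]
tool_rot: [-179.8, 0.0, 12.5]
wrist_force: [-0.6, 0.2, -0.1]
gripper_width: 0.613
grip_force: 32.4
```

Request:
servo_tool(translation=[[0, 0, 0.03], [0, 0, 0]], rot=[[0, 0, 0], [0, 0, 0]])

```text
clock: 7.72
position: [0.52, -0.2001, 0.0159]
tool_rot: [-180.0, -0.2, 12.5]
wrist_force: [-0.4, -0.1, 1.5]
gripper_width: 0.619
grip_force: 32.4
```

Request:
servo_tool(translation=[[0, 0, 0.05], [0, 0, 0]], rot=[[0, 0, 0], [0, 0, 0]])

```text
clock: 7.98
position: [0.5195, -0.1998, 0.0114]
tool_rot: [-179.9, -0.1, 12.5]
wrist_force: [1.3, -0.4, -0.2]
gripper_width: 0.619
grip_force: 32.4
```

Request:
servo_tool(translation=[[0, 0, 0.05], [0, 0, 0]], rot=[[0, 0, 0], [0, 0, 0]])

```text
clock: 8.22
position: [0.5192, -0.1997, 0.0072]
tool_rot: [-179.9, -0.0, 12.5]
wrist_force: [-0.7, -0.3, -0.1]
gripper_width: 0.619
grip_force: 32.4
```

Request:
servo_tool(translation=[[0, 0, 0.04], [0, 0, 0]], rot=[[0, 0, 0], [0, 0, 0]])

```text
clock: 8.48
position: [0.5192, -0.1998, 0.0042]
tool_rot: [-179.9, -0.0, 12.5]
wrist_force: [-0.2, 0.0, -0.4]
gripper_width: 0.618
grip_force: 32.4
```

Request:
servo_tool(translation=[[0, 0, 0.03], [0, 0, 0]], rot=[[0, 0, 0], [0, 0, 0]])

```text
clock: 8.72
position: [0.5193, -0.1998, 0.0021]
tool_rot: [-179.9, -0.0, 12.5]
wrist_force: [-0.3, -0.2, 0.3]
gripper_width: 0.617
grip_force: 32.4
```

Request:
servo_tool(translation=[[0, 0, 0.03], [0, 0, 0]], rot=[[0, 0, 0], [0, 0, 0]])

```text
clock: 8.98
position: [0.5193, -0.1998, -0.0002]
tool_rot: [-179.9, -0.0, 12.5]
wrist_force: [0.1, 0.1, -0.3]
gripper_width: 0.614
grip_force: 32.4
```

Request:
servo_tool(translation=[[0, 0, 0.015], [0, 0, 0]], rot=[[0, 0, 0], [0, 0, 0]])

```text
clock: 9.22
position: [0.5195, -0.1999, -0.0008]
tool_rot: [-179.9, -0.1, 12.5]
wrist_force: [-0.4, 0.1, 2.3]
gripper_width: 0.619
grip_force: 34.1
```

Contact (2.3 N). I'll release and go up.

Request:
servo_tool(translation=[[0, 0, 0], [0, 0, 0], [0, 0, 0], [0, 0, 0]], rot=[[0, 0, 0], [0, 0, 0], [0, 0, 0], [0, 0, 0]], gripper=1)

```text
clock: 9.72
position: [0.5194, -0.1998, -0.0012]
tool_rot: [-179.9, -0.1, 12.5]
wrist_force: [0.1, 0.6, 0.6]
gripper_width: 1.0
grip_force: 0.0
```

Request:
servo_tool(translation=[[0, 0, -0.2], [0, 0, -0.6], [0, 0, -0.8], [0, 0, -0.8], [0, 0, -0.5]], rot=[[0, 0, 0], [0, 0, 0], [0, 0, 0], [0, 0, 0], [0, 0, 0]])

```text
clock: 10.35
position: [0.52, -0.2004, 0.221]
tool_rot: [179.9, -0.3, 12.5]
wrist_force: [1.0, -0.7, -0.2]
gripper_width: 1.001
grip_force: 0.0
```

Request:
servo_tool(translation=[[-0.5, 0.6, 0], [-0.5, 0.6, 0], [-0.5, 0.6, 0], [-0.3, 0.6, 0], [0, 0, 0]], rot=[[0, 0, 0], [0, 0, 0], [0, 0, 0], [0, 0, 0], [0, 0, 0]])

```text
clock: 10.98
position: [0.4252, -0.408, 0.2168]
tool_rot: [180.0, -0.1, 12.2]
wrist_force: [-0.3, 0.2, 0.7]
gripper_width: 0.997
grip_force: 0.0
```

Run:
```python
from h import *
im=capture("side")[:,:,::-1];t=capture("top")[:,:,::-1]
c=np.zeros((600,800,3),np.uint8);c[:320,:400]=cv2.resize(im[145:217,255:345],(400,320),interpolation=2)
c[:400,400:]=cv2.resize(t[160:280,190:310],(400,400),interpolation=2)
c[320:600,:400]=cv2.resize(im[215:320,225:410],(400,280)); c[400:600,400:600]=cv2.resize(t[150:310,340:460],(200,200))
cv2.imwrite("pics/fin.png",np.clip(c*1.15,0,255).astype(np.uint8))
```

```text
(no output)
```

View pics/fin.png

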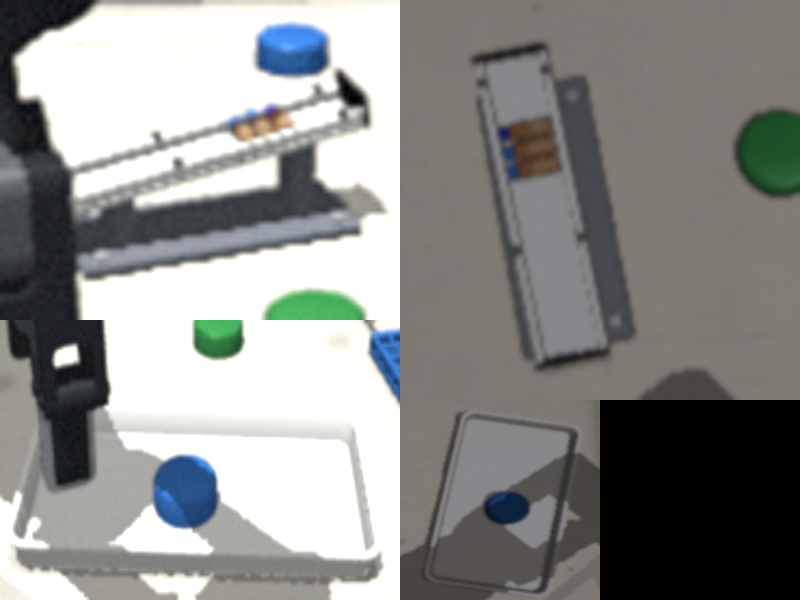

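The cap lies flat, top up, in the tray at crop (185,490). The vials have stopped, or are creeping, at about top (229,204). I'll measure whether they move.

```bash
cat > v.py <<'E'
from h import *
t=capture("top").astype(int);m=(t[...,0]-t[...,2]>25);m[:,:200]=0;m[:,260:]=0;m[:165]=0;m[275:]=0
y,x=np.nonzero(m);print(read_state()["clock"],len(x),x.mean(),y.mean(),y.min(),y.max())
E
python3 v.py; python3 v.py
python3 - <<'E'
from h import *
t=cv2.imread("pics/top0.png")[:,:,::-1].astype(int);m=(t[...,0]-t[...,2]>25);m[:,:200]=0;m[:,260:]=0;m[:165]=0;m[275:]=0
y,x=np.nonzero(m);print("start",x.mean(),y.mean(),y.min(),y.max())
E
```

```text
11.125 165 229.93939393939394 203.87272727272727 196 212
11.175 165 229.93333333333334 203.83030303030304 196 212
start 228.65986394557822 199.21768707482994 192 207
```

Request:
servo_tool(translation=[[0, 0, 0], [0, 0, 0], [0, 0, 0], [0, 0, 0], [0, 0, 0]], rot=[[0, 0, 0], [0, 0, 0], [0, 0, 0], [0, 0, 0], [0, 0, 0]])

```text
clock: 11.8
position: [0.4264, -0.4051, 0.216]
tool_rot: [-179.9, -0.1, 12.5]
wrist_force: [-0.5, -0.0, -0.1]
gripper_width: 1.002
grip_force: 0.0
```

```bash
python3 v.py
```

```text
11.85 168 229.85714285714286 203.80357142857142 196 212
```

Run:
```python
from h import *
f=lambda n:np.mean([capture(n)[:,:,::-1].astype(float) for _ in range(4)],0)
t=f("top")[165:275,205:260];s=f("side")[155:195,265:345]
c=np.zeros((600,800,3));c[:,:300]=np.clip(cv2.resize(t,(300,600),interpolation=2)*1.6,0,255)
c[:250,300:]=cv2.resize(s,(500,250),interpolation=2)
z=f("side")[160:185,295:335];c[260:573,300:]=cv2.resize(z,(500,313),interpolation=2)
cv2.imwrite("pics/jam.png",c.clip(0,255).astype(np.uint8))
```

```text
(no output)
```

View pics/jam.png

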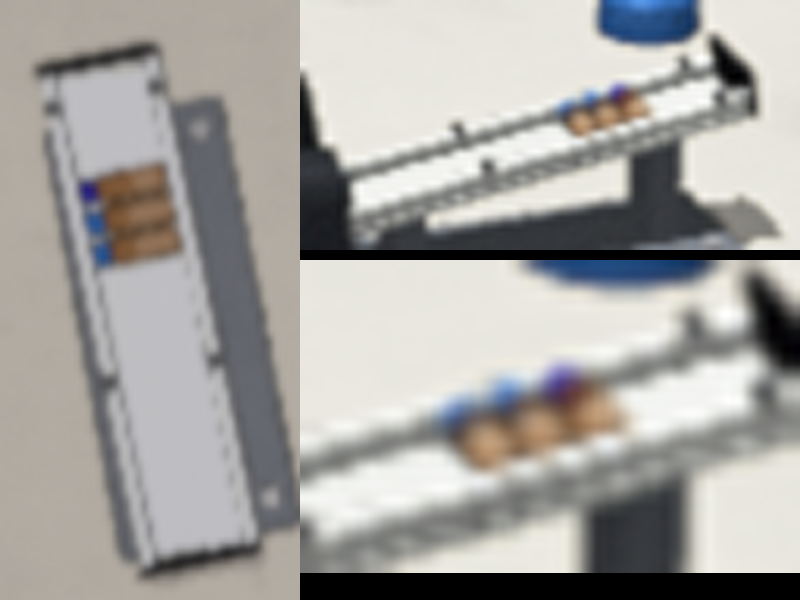

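The vials lie straight and touching with nothing in front of them. They rolled about 9 mm after the lift and then stuck. The cap is no longer involved, so a careful operator would nudge them gently from uphill. I'll plan that with closed fingers, 29 mm wide, inside the channel and with the tool tilted 9°.

Run:
```python
from h import *
np.set_printoptions(precision=4,suppress=True)
y=np.radians(12.4);ex=np.array([np.cos(y),np.sin(y),0]);ey=np.array([-ex[1],ex[0],0]);O=np.array([.5358,.1438,0])
for nm,u,v,z in(("last mid",205+130/5.4545,165+188/5.4545,.071),("first mid",205+140/5.4545,165+248/5.4545,.067)):
    p=at("top",u,v,z)-O;print(nm,p@ex,p@ey)
# inner rail midpoints
for v,a,b in((330,100,208),(480,126,238)):
    p=at("top",205+(a+b)/2/5.4545,165+v/5.4545,.056)-O;print("rail mid",p@ex,p@ey)
print("bottle",at("top",168,127,.1))
R=orient(12.4,9);n=-R.apply([0,0,1])
t=O+ex*.068+[0,0,.052+.068*np.tan(np.radians(9))]+.004*n
print(t);go([*(t+.06*n)[:2],read_state()["position"][2]],orient(12.4,0))
```

```text
last mid 0.04348750228658575 -0.0014403366982194328
first mid 0.02202888910430161 -0.0006190636641673038
rail mid -0.006484855199788909 0.0011181110905044498
rail mid -0.06177749468966021 0.0007981405273959283
bottle [0.715  0.2707 0.1   ]
[0.6016 0.1583 0.0667]
shift/75mm [ 3.78  -6.829  0.013] rot/30 [-0.002 -0.002  0.003]
```

Request:
servo_tool(translation=[[0.38, -0.683, 0], [0.38, -0.683, 0], [0.38, -0.683, 0], [0.38, -0.683, 0], [0.38, -0.683, 0]], rot=[[0, 0, 0], [0, 0, 0], [0, 0, 0], [0, 0, 0], [0, 0, 0]], gripper=-1)

```text
clock: 13.08
position: [0.5105, -0.1225, 0.2167]
tool_rot: [-179.9, -0.1, 12.5]
wrist_force: [0.1, -0.9, 0.1]
gripper_width: -0.002
grip_force: 0.0
```

Request:
servo_tool(translation=[[0.38, -0.683, 0], [0.38, -0.683, 0], [0.38, -0.683, 0], [0.38, -0.683, 0], [0.38, -0.683, 0]], rot=[[0, 0, 0], [0, 0, 0], [0, 0, 0], [0, 0, 0], [0, 0, 0]])

```text
clock: 13.7
position: [0.5942, 0.1586, 0.2171]
tool_rot: [-179.9, -0.1, 12.5]
wrist_force: [0.9, -0.4, 0.9]
gripper_width: -0.001
grip_force: 0.0
```

Request:
servo_tool(translation=[[0, 0, 0], [0, 0, 0.3], [0, 0, 0]], rot=[[0, 0.15, 0], [0, 0.152, 0], [0, 0, 0]])

```text
clock: 14.08
position: [0.5931, 0.1568, 0.1927]
tool_rot: [-179.9, -8.8, 12.5]
wrist_force: [0.7, 0.2, -0.1]
gripper_width: -0.001
grip_force: 0.0
```

Run:
```python
from h import *
s=read_state();print(s["clock"],s["position"],s["tool_rot"],s["gripper_width"])
R=orient(12.4,9);n=-R.apply([0,0,1]);t=np.array([.6016,.1583,.0667])
go(t+.05*n,R);go(t,R)
```

```text
14.075 [0.59306359 0.15675262 0.19273856] [-179.93121012   -8.79404345   12.50927515] -0.001302867628270829
shift/75mm [-0.145  0.006  1.012] rot/30 [-0.003  0.007  0.004]
shift/75mm [-0.143  0.007  1.678] rot/30 [-0.003  0.007  0.004]
```

Request:
servo_tool(translation=[[-0.14, 0.006, 0.3], [0, 0, 0.5], [0, 0, 0.3], [0, 0, 0]], rot=[[0, 0.007, 0], [0, 0, 0], [0, 0, 0], [0, 0, 0]])

```text
clock: 14.58
position: [0.5987, 0.1571, 0.1105]
tool_rot: [-179.9, -9.2, 12.5]
wrist_force: [0.3, -0.5, -0.4]
gripper_width: -0.004
grip_force: 0.0
```

Run:
```python
from h import *
im=capture("side")[:,:,::-1];cv2.imwrite("pics/pre.png",cv2.resize(im[120:200,270:360],(675,600),interpolation=2))
t=np.array([.6016,.1583,.0667]);go(t,orient(12.4,9))
```

```text
shift/75mm [-0.066 -0.005  0.599] rot/30 [-0.003 -0.011  0.002]
```

View pics/pre.png

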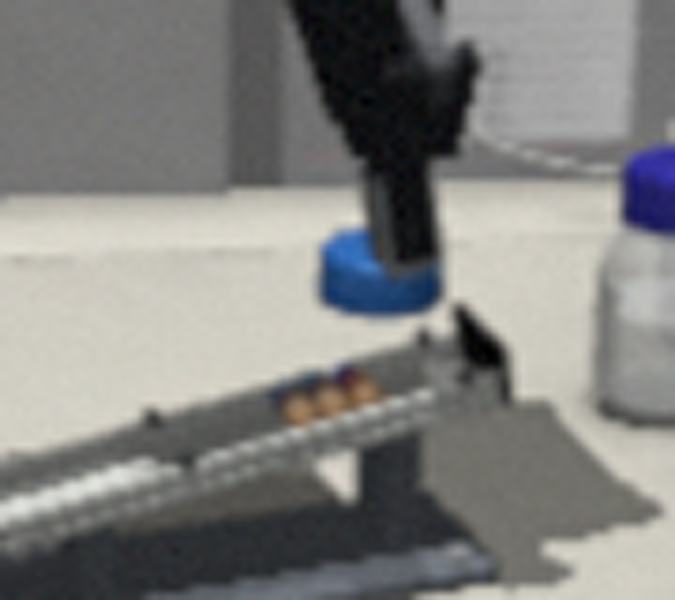

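The closed fingertip, at crop (410,265), is above the gap between the last vial at (365,385) and the end plate at (480,350). I'll descend and nudge.

Request:
servo_tool(translation=[[-0.03, 0, 0.25], [-0.03, 0, 0.2], [0, 0, 0.1], [0, 0, 0]], rot=[[0, 0, 0], [0, 0, 0], [0, 0, 0], [0, 0, 0]])

```text
clock: 15.12
position: [0.6008, 0.1579, 0.0699]
tool_rot: [-179.9, -9.3, 12.5]
wrist_force: [0.3, -0.1, 0.0]
gripper_width: -0.001
grip_force: 0.0
```

Request:
servo_tool(translation=[[-0.05, 0, 0.03], [-0.07, 0, 0], [-0.1, 0, 0], [0, 0, 0]], rot=[[0, 0, 0], [0, 0, 0], [0, 0, 0], [0, 0, 0]])

```text
clock: 15.62
position: [0.5841, 0.1542, 0.0651]
tool_rot: [-179.9, -9.3, 12.5]
wrist_force: [-0.1, 0.4, 0.6]
gripper_width: -0.001
grip_force: 0.0
```

Run:
```python
from h import *
np.set_printoptions(precision=4,suppress=True)
y=np.radians(12.4);ex=np.array([np.cos(y),np.sin(y),0]);O=np.array([.5358,.1438,0])
s=read_state();p=s["position"];x=(p-O)@ex;print("tool x",x,"above floor",p[2]-.052-x*.1584)
for _ in range(2):
    im=capture("side").astype(int);m=np.zeros((400,640),bool);m[155:200,262:345]=(im[155:200,262:345,0]-im[155:200,262:345,2]>30)
    v,u=np.nonzero(m);print(len(u),u.mean(),v.mean(),u.min(),u.max()) if len(u) else print("none")
```

```text
tool x 0.04944653449801884 above floor 0.005304458124568728
48 305.8333333333333 175.39583333333334 299 313
45 304.4222222222222 175.9111111111111 297 312
```

They're rolling on their own now, so I'll hold and watch.

Request:
servo_tool(translation=[[0, 0, 0], [0, 0, 0], [0, 0, 0], [0, 0, 0]], rot=[[0, 0, 0], [0, 0, 0], [0, 0, 0], [0, 0, 0]])

```text
clock: 16.23
position: [0.5851, 0.1545, 0.065]
tool_rot: [-179.9, -9.3, 12.5]
wrist_force: [-0.1, 0.2, 0.2]
gripper_width: -0.006
grip_force: 0.0
```

```bash
cat > w.py <<'E'
from h import *
c=get_calibration("side");O=np.array([.5358,.1438,0]);y=np.radians(12.4)
def px(x):
    X=O+[x*np.cos(y),x*np.sin(y),.052+.1584*x+.006];q=c["R"]@X+c["t"];return c["fx"]*q[0]/q[2]+c["cx"]
print("px for x=.033,-.049:",px(.033),px(-.049))
for _ in range(2):
    im=capture("side").astype(int);m=np.zeros((400,640),bool);m[155:200,262:345]=(im[155:200,262:345,0]-im[155:200,262:345,2]>30)
    v,u=np.nonzero(m);print(len(u),u.mean(),v.mean(),u.min(),u.max()) if len(u) else print("none")
print(read_state()["clock"])
E
python3 w.py
```

```text
px for x=.033,-.049: 312.9836991807453 282.2343380708571
44 296.59090909090907 178.0909090909091 285 310
48 296.625 178.14583333333334 285 310
16.325
```

They rolled about half-way, spread out and stuck again. I'll keep following gently.

Request:
servo_tool(translation=[[-0.1, 0, 0], [-0.12, 0, 0], [-0.12, 0, 0], [-0.12, 0, 0], [-0.12, 0, 0]], rot=[[0, 0, 0], [0, 0, 0], [0, 0, 0], [0, 0, 0], [0, 0, 0]])

```text
clock: 16.95
position: [0.5428, 0.1451, 0.0581]
tool_rot: [-179.9, -9.4, 12.5]
wrist_force: [0.5, -0.4, 0.7]
gripper_width: 0.002
grip_force: 0.3
```

```bash
cat >> w.py <<'E'
n,l,st,ce=cv2.connectedComponentsWithStats(m.astype(np.uint8))
print([(st[i,4],ce[i].round(1)) for i in range(1,n)])
p=read_state()["position"]-O;x=p[0]*np.cos(y)+p[1]*np.sin(y);print("tool x",x,"h",p[2]-.052-x*.1584)
E
python3 w.py
```

```text
px for x=.033,-.049: 312.9836991807453 282.2343380708571
47 292.0425531914894 179.36170212765958 285 299
48 290.6041666666667 179.75 285 297
17.05
[(np.int32(48), array([290.6, 179.8]))]
tool x 0.006056324436403179 h 0.004794485118147227
```

Request:
servo_tool(translation=[[-0.12, 0, 0], [-0.12, 0, 0], [-0.12, 0, 0], [0, 0, 0]], rot=[[0, 0, 0], [0, 0, 0], [0, 0, 0], [0, 0, 0]])

```text
clock: 17.55
position: [0.5158, 0.1392, 0.0532]
tool_rot: [-179.9, -9.2, 12.5]
wrist_force: [0.9, 0.4, 0.1]
gripper_width: 0.0
grip_force: 0.0
```

```bash
python3 w.py
```

```text
px for x=.033,-.049: 312.9836991807453 282.2343380708571
48 280.2291666666667 183.04166666666666 274 286
47 280.1914893617021 183.08510638297872 274 286
17.65
[(np.int32(47), array([280.2, 183.1]))]
tool x -0.019105721667156923 h 0.004700435887291835
```

Request:
servo_tool(translation=[[-0.12, 0, 0], [-0.12, 0, 0], [-0.06, 0, 0], [0, 0, 0]], rot=[[0, 0, 0], [0, 0, 0], [0, 0, 0], [0, 0, 0]])

```text
clock: 18.15
position: [0.496, 0.1348, 0.0505]
tool_rot: [-179.9, -9.4, 12.5]
wrist_force: [1.4, 0.5, 0.4]
gripper_width: 0.001
grip_force: 0.8
```

```bash
sed -i 's/px(-.049))/px(-.073))/' w.py; python3 w.py
```

```text
px for x=.033,-.049: 312.9836991807453 272.9701048501785
52 273.86538461538464 184.8653846153846 268 280
52 274.03846153846155 184.80769230769232 268 280
18.25
[(np.int32(52), array([274. , 184.8]))]
tool x -0.04074061712016667 h 0.004783120988936939
```

Request:
servo_tool(translation=[[-0.03, 0, 0], [0, 0, 0]], rot=[[0, 0, 0], [0, 0, 0]])

```text
clock: 18.5
position: [0.4955, 0.1347, 0.0506]
tool_rot: [-179.9, -9.6, 12.5]
wrist_force: [5.7, 1.2, 1.3]
gripper_width: 0.001
grip_force: 2.5
```

```bash
python3 w.py
```

```text
px for x=.033,-.049: 312.9836991807453 272.9701048501785
52 273.88461538461536 184.84615384615384 268 280
50 274.02 184.8 268 280
18.6
[(np.int32(50), array([274. , 184.8]))]
tool x -0.04126262005253691 h 0.005118921626064241
```

At the stop: force rises to 5.7 N with no motion. I'll back off, lift and retreat.

Request:
servo_tool(translation=[[0.06, 0, 0], [0.1, 0, -0.05], [0, 0, -0.3], [0, 0, -0.7], [0, 0, -0.7]], rot=[[0, 0, 0], [0, 0, 0], [0, 0, 0], [0, 0, 0], [0, 0, 0]])

```text
clock: 19.23
position: [0.483, 0.1316, 0.1819]
tool_rot: [-179.9, -9.1, 12.5]
wrist_force: [1.3, -0.0, -0.1]
gripper_width: 0.003
grip_force: 0.0
```

Request:
servo_tool(translation=[[0, 0.5, -0.2], [0, 0.8, 0], [0, 0.8, 0], [0, 0.5, 0], [0, 0, 0]], rot=[[0, 0, 0], [0, 0, 0], [0, 0, 0], [0, 0, 0], [0, 0, 0]])

```text
clock: 19.85
position: [0.5239, -0.0612, 0.1952]
tool_rot: [-179.9, -9.2, 12.3]
wrist_force: [0.7, -0.1, -0.6]
gripper_width: 0.002
grip_force: 0.0
```

```bash
python3 w.py
python3 - <<'E'
from h import *
t=capture("top").astype(int);O=np.array([.5358,.1438,0]);y=np.radians(12.4)
m=(t[...,0]-t[...,2]>25);m[:,:205]=0;m[:,262:]=0;m[:165]=0;m[275:]=0
n,l,st,ce=cv2.connectedComponentsWithStats(m.astype(np.uint8))
for i in range(1,n):
    if st[i,4]>15:
        p=at("top",*ce[i],.048)-O;print(st[i],"chute x",p[0]*np.cos(y)+p[1]*np.sin(y))
b=(t[...,2]-t[...,0]>35);b[:,:350]=0;b[:,450:]=0;b[:155]=0;b[310:]=0
v,u=np.nonzero(b);print("cap",len(u),at("top",u.mean(),v.mean(),.02),np.ptp(u),np.ptp(v))
print(read_state())
E
```

```text
px for x=.033,-.049: 312.9836991807453 272.9701048501785
48 274.125 184.95833333333334 268 280
49 274.0408163265306 184.9387755102041 268 280
19.95
[(np.int32(49), array([274. , 184.9]))]
tool x -0.05571045274966473 h 0.15203051102776569
[234 249  14  18 180] chute x -0.07019643774096623<stdin>:9: RuntimeWarning: Mean of empty slice.
  ret = ret.dtype.type(ret / rcount)
Traceback (most recent call last):
ValueError: zero-size array to reduction operation maximum which has no identity
```

Run:
```python
from h import *
O=np.array([.5358,.1438,0]);y=np.radians(12.4);e=np.array([np.cos(y),np.sin(y),0])
print("mid-vial start (true .043):",(at("top",228.66,199.22,.067)-O)@e,"end (true -.073):",(at("top",240.5,257.8,.049)-O)@e)
im=capture("side").astype(int);b=im[...,2]-im[...,0]>40;b[:240]=0;b[305:]=0;b[:,:240]=0;b[:,395:]=0
v,u=np.nonzero(b);print("cap px side",len(u),u.mean(),v.mean(),at("side",u.mean(),v.mean(),.015))
```

```text
mid-vial start (true .043): 0.04489573365974684 end (true -.073): -0.07120389665846655
cap px side 672 310.3020833333333 278.51785714285717 [ 0.51589786 -0.20238892  0.015     ]
```

The vials have moved 116 mm, which puts them at the stop, and the cap is in the tray.

```bash
python3 -c "from rig import *;print(close_job())"
```

```text
the job is handed in; nothing more can be done
None
```

I lifted the blue cap straight up and laid it flat, top side up, in the tray, and all three vials are at the end stop; they stuck after rolling about 9 mm, so I pushed them down with the closed fingers (under 6 N), meaning they did not roll the whole way by themselves.

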